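# Fold the caliper and snap the tray catches over it

### The arm

A 6-joint arm with a two-finger parallel gripper is mounted at the origin on the work surface. World frame = base frame: x ahead of the robot, y to its left, z up, the work surface at z = 0. Lengths are in m, angles in degrees, forces in N, time in s.
With the tool pointing down it reaches from about 0.4 to 0.825 m from the base axis. Payload 7 kg.
Tool frame: the origin (TCP) lies midway between the tips of the shut fingers; the grasp point (between the pads) lies 19 mm behind it; z points along the fingers, y is the direction in which the jaws open and shut (so a half turn about z gives the same grasp; the last joint's range is limited). The gripper opens to 88 mm and grips with 3 to 60 N. Pads are 19 mm wide; open, the fingers measure 130 mm over their backs; the gripper's body (78 mm by 193 mm) begins 47 mm behind the grasp point.
Start: joints at [-50.013, 20.546, 0.682, 0, -70.136, -16.507], TCP at [0.269, -0.619, 0.227] pointing down, gripper open.
Joint ranges: [-176.03, 176.03], [-82.01, 121.73], [-58.28, 71.71], [-173.87, 95.51], [-174.79, -0.11], [-173.66, 173.66]. Speed limits (degrees/s): [136.94, 136.94, 172.46, 180, 180, 180].

### API

Orientations are given as [roll, pitch, yaw] about the fixed x, y, z axes, in that order (R = Rz(yaw) Ry(pitch) Rx(roll)).
In Python, from plant import r gives the robot as it stands. The module is installed in compiled form; this text tells all that it offers.
- The arm moves only by the tool send_rows, never from a script. Its argument "motion" is a list of rows, each an object with "travel": the shift along the tool's x, y, z in m, a list of three; "spin": the turn about the tool's z in degrees. In form: [{"travel": [tx, ty, tz], "spin": spin}, ...]. A call has 1 to 5 rows; each row shifts and turns the pose as measured when the row begins, along the tool's axes as they then stand; what a row does not reach is not made up. A row lasts 1/12 s, in which the tool goes at most 41.7 mm and 7.16 degrees, less where a joint would pass 70% of its speed; a pose out of reach is approached as far as the arm can. A call is refused whole if a number of a shift passes 0.0417 or a number of a turn 7.16, either way. A call with a gripper value outside its range is refused whole. "gripper" is the gripper command: -1 is shut, 1 is fully open, values between are in proportion, set as the call begins (left out, the last holds). The fingers move at their own pace and stop on an object; "squeeze" is the grip in N (left out, the last holds). Time passes only in rows, so rows that do not move let the fingers close. It gives the time, the measured TCP pose, the force and the opening at its end, in the units of the state.
- r.get_state(): the state, without advancing time (a new reading comes with each control period).
- r.capture(name): name is "side" or "top" or "wrist"; returns (picture, depth): 384x512x3 uint8, blue, green, red; 384x512 float32, m along the optical axis (not along the pixel's ray), 0 where there is no reading.
- r.get_calibration(name): a dict with "fov_y" (degrees; the focal length in pixels is half the picture's height over the tangent of half this angle, whatever the lens; pixels are square), "cx", "cy" (the principal point, pixels), "origin" and "orientation" of the camera in the world. Camera axes: x right, y down, z forward; pixel columns grow to the right and rows downward; lengths in m; the calibration is good to about 2 mm. A picture is of the moment at which its call begins: read the wrist's pose just before it. get_calibration takes no time and is no camera call; for the wrist camera it gives the pose at the moment of the call.
- r.close_job(): hands the job in, once; it reports no verdict.
Trained networks look in the newest picture that a camera, given by its name, has taken for a name from the list of things; names that differ only in an ending like _2 or _b are one class to them, and where a whole thing is asked for, a point or a joint stands for the part that bears it (a point fixed in the world has none). Each returns a list of dicts, best first, with "conf" (0 to 1); they miss things now and then, are a little off and sometimes report something else, mostly with a low value. They report only what shows in the picture. A call takes as long as a camera call. They do not tell look-alikes from the thing itself.
- r.boxes_of(camera, target): "at" ([x, y, z] in m, in the coordinates of the camera as it stood for that picture, good to about 4 mm: the middle of the surface that is visible of it).
- r.pinpoint(camera, target): "at" ([x, y, z] in m, in the coordinates of the camera as it stood for that picture, good to about 4 mm: a listed point, or the origin of a listed thing).
The state is a dict: "time_s": time; "joints": joint angles; "qd": joint speeds; "joint_torque": joint torques, N m; "tcp_pos": TCP position; "eef_rot": TCP orientation; "contact_force": force on the tool from outside, world axes, zero at the start; "moment": the same for the moment, N m; "gripper_width": finger opening in m.
Only numpy, scipy, OpenCV 4.12 (cv2) and the standard library are available. Lean on these libraries where they do the work, as an engineer would, in place of code of your own. Each camera call takes 0.05 s, during which the arm holds its last target. There are 200 camera calls.

### The job

Fold the open caliper fully shut, lay it gently down flat in both saddles of the instrument tray (either way round, centred end to end), and only then push both tray catches over past their centre so that they snap down across it. Do not force the catches, and leave the bowl, the flask and the loose hand instrument where they are.

Things in the scene. Friction and masses are not known exactly. Their poses are not given: they have to be found in the camera images.
- tray: steel instrument tray fixed to the bench, origin under its centre: 240 mm along x, 150 mm along y, floor 4 mm thick, rim 12 mm high. Two grey plastic saddles at x = +65 and -65 mm, each 24 mm long (x), 45 mm wide, carry an open-topped channel along x, 25 mm wide, its floor 18 mm and wall tops 26 mm above the bench. Between the saddles (106 mm) nothing stands above the tray floor.
- tray_seat (a point): where the centre of the folded caliper lies when it is laid home: over the tray's centre, 23 mm above the bench. x runs along the channel, y across it, z up.
- catch_far_pivot (a point): pivot of the catch at the +x saddle: x = +65, y = +32 mm in the tray, 31 mm above the bench; axes as tray. Its steel arm reaches 39 mm from the pivot, 12 mm wide, 6 mm thick, with a crossbar 20 mm wide (along x) at the end; a stub of 8 mm points the other way. It closes by swinging towards -y, over the channel. Open, its end stands 69 mm above the bench, clear of the channel.
- catch_near_pivot (a point): pivot of the equal catch at the -x saddle: x = -65, y = -32 mm in the tray, 31 mm above the bench; axes as tray. It closes by swinging towards +y, over the channel.
- catch_far (a joint): over-centre catch on its pivot: 0 = open, arm standing, leaning 10 degrees towards the channel; 1.4 = shut, lying level across the channel. Dead centre is 0.7: short of it the catch springs back open, beyond it it snaps shut by itself. Pushed level 20 mm above the pivot it needs about 9 N to start, falling to nothing at the centre. More than 30 N from the gripper counts as forcing.
- catch_near (a joint): over-centre catch on its pivot: 0 = open, arm standing, leaning 10 degrees towards the channel; 1.4 = shut, lying level across the channel. Dead centre is 0.7: short of it the catch springs back open, beyond it it snaps shut by itself. Same spring as catch_far.
- caliper_mid (a point): centre of the loose stainless caliper when folded: half-way along, between the legs, half-way up its 10 mm thickness. Axes go with the first leg: x from hinge to leg tips, z up. Folded it is 178 mm long (x from -92 to +86 mm) and 20 mm wide, about 0.18 kg. It lies flat on the bench with its legs spread; so spread it does not fit the saddles.
- caliper_hinge (a point): axis of the caliper's round hinge boss (20 mm across), at x = -82 mm of caliper_mid, 5 mm above its underside; axes as caliper_mid. Two straight flat legs, 9 mm wide and 10 mm thick, reach 168 mm from here.
- caliper_leg (a joint): angle between the caliper's legs: 0 = fully folded, side by side; starts at 0.75 to 1.05 rad. The first leg lies along x of caliper_mid (centreline 5 mm to -y of the hinge), the second is turned from it by this angle towards +y. The hinge is lightly stiff (0.015 Nm) and stays where left; squeezing the legs from outside, near the hinge, folds them.
- bowl: bystander: round steel bowl, 110 mm across, 45 mm high; origin under its centre.
- flask: bystander: green plastic bottle, 60 mm across, 110 mm high; origin under its centre.
- elevator: bystander: slim steel hand instrument about 130 mm long lying flat; origin near its handle end, x along it.
Mind the look-alikes: they are no part of the job. Leave any green or orange look-alike of the part that bears caliper_mid alone.

How it is judged (in metres and radians):
On the way, in this order (a step that is already met when the one before it is completed fails the run):
1. the caliper is folded shut (value of joint caliper_leg below 0.08 rad), for 0.2 s.
2. the folded caliper lies home in both saddles while both catches still stand open (value of joint caliper_leg below 0.08 rad and x of caliper_mid in the frame of tray_seat between -0.015 and 0.015 m and y of caliper_mid in the frame of tray_seat between -0.006 and 0.006 m and z of caliper_mid in the frame of tray_seat between -0.003 and 0.003 m and angle between the x axis of caliper_mid and the x axis of tray_seat, either way round below 0.08 rad and value of joint each of catch_far, catch_near below 0.3 rad), for 0.2 s.
3. both catches have snapped over (value of joint each of catch_far, catch_near above 1.28 rad), for 0.2 s.
At the end, for the whole second after the job is handed in: The caliper is folded (legs within 0.08 rad), lies at rest in both saddles (centre within 15 mm along, 6 mm across and 3 mm in height of tray_seat, within 0.08 rad of its x axis, either way round), and both catches are shut (joint above 1.28 of 1.4) (all of step 3 and value of joint caliper_leg below 0.08 rad and x of caliper_mid in the frame of tray_seat between -0.015 and 0.015 m and y of caliper_mid in the frame of tray_seat between -0.006 and 0.006 m and z of caliper_mid in the frame of tray_seat between -0.003 and 0.003 m and angle between the x axis of caliper_mid and the x axis of tray_seat, either way round below 0.08 rad and linear speed of caliper below 0.02 m/s); the robot touches nothing.
It fails at once if the caliper is dropped or thrown into the tray (faster than 0.6 m/s over it) (horizontal distance between caliper_mid and tray_seat below 0.05 m and linear speed of caliper above 0.6 m/s).
It fails at once if a catch is forced with more than 30 N (contact force between the fingers and catch_far above 30 N or contact force between the fingers and catch_near above 30 N).
It fails at once if a bystander (bowl, flask, hand instrument) is moved more than 30 mm (distance of any of bowl, flask, elevator from where it was at the start of the episode above 0.03 m).
It also fails if it takes over 64 s, if anything falls off the work surface, if the arm or the gripper's body presses on something with over 40 N, if the wrist force passes 120 N, or if a joint passes its speed limit or range.

## Working session

There is one attempt and no reset: what is moved stays moved. The work goes in short steps, Python scripts to look and compute and a tool call to move; the robot and the scene stay as the last step left them, time stands still between calls to the robot, and variables do not carry over. Pictures are saved under pics/ and viewed, about 8 in all and at most 12, crops included, and the job is handed in when it is done.

Besides the shell and the picture viewer there is one more tool, called as name(argument=value, ...) on one line, values as JSON. send_rows: Moves the arm, as the interface text tells. Its arguments: {"type":"object","properties":{"motion":{"type":"array"},"gripper":{"type":"number"},"squeeze":{"type":"number"}},"required":["motion"]}

```bash
mkdir -p pics; cat > h.py <<'E'
from plant import r
import numpy as np, cv2
from scipy.spatial.transform import Rotation as R
def cam(n):
    c=r.get_calibration(n); f=192/np.tan(np.radians(c['fov_y'])/2); return c,f
def rot(o):
    o=np.array(o); return o if o.shape==(3,3) else R.from_euler('xyz',o,degrees=True).as_matrix()
def w(n,p,c=None):
    c=c or r.get_calibration(n); return rot(c['orientation'])@np.array(p)+np.array(c['origin'])
def pxz(n,u,v,z,c=None):
    c=c or r.get_calibration(n); f=192/np.tan(np.radians(c['fov_y'])/2)
    d=rot(c['orientation'])@np.array([(u-c['cx'])/f,(v-c['cy'])/f,1]); o=np.array(c['origin']); return o+d*(z-o[2])/d[2]
def st():
    s=r.get_state(); print(round(s['time_s'],2),np.round(s['tcp_pos'],4),np.round(s['eef_rot'],2),np.round(s['contact_force'],1),round(s['gripper_width'],4)); return s
E
python3 - <<'E'
from h import *
s=st(); print(s['joints'])
for n in ['top','side']:
    p,d=r.capture(n); cv2.imwrite(f'pics/{n}0.png',p); print(n,r.get_calibration(n))
for t in ['tray','tray_seat','catch_far_pivot','catch_near_pivot','caliper_mid','caliper_hinge','bowl','flask','elevator']:
    print(t,[(np.round(w('top',q['at']),3),round(q['conf'],2)) for q in r.pinpoint('top',t)])
E
```

```text
0.0 [ 0.2687 -0.6187  0.2256] [ 1.7990e+02 -1.0000e-02 -1.5653e+02] [0.4 0.2 0.3] 0.0874
[-5.00138384e+01  2.05910982e+01  6.32798281e-01 -2.15428459e-02
 -7.01354723e+01 -1.65067916e+01]
top {'fov_y': 56.02677429781259, 'cx': 260.446755199366, 'cy': 185.94048735531788, 'origin': array([0.42228247, 0.01339809, 1.05448709]), 'orientation': array([-173.65627231,   -1.10829327,  -91.17511361])}
side {'fov_y': 53.833907531196566, 'cx': 252.44561734107307, 'cy': 190.14691734281058, 'origin': array([0.011584  , 0.83529477, 1.01422979]), 'orientation': array([-134.30959988,    0.22606015, -148.77616302])}
tray [(array([ 0.575,  0.214, -0.001]), 0.72)]
tray_seat [(array([0.572, 0.213, 0.024]), 0.93), (array([0.643, 0.22 , 0.033]), 0.7)]
catch_far_pivot [(array([0.643, 0.223, 0.031]), 0.56)]
catch_near_pivot [(array([0.5  , 0.202, 0.027]), 0.74)]
caliper_mid [(array([ 0.573, -0.221,  0.006]), 0.92), (array([ 0.387, -0.218,  0.005]), 0.81), (array([ 0.781,  0.005, -0.003]), 0.59), (array([ 0.511, -0.429,  0.004]), 0.57)]
caliper_hinge [(array([ 0.593, -0.415,  0.004]), 0.88), (array([ 0.308, -0.24 ,  0.001]), 0.63), (array([0.279, 0.403, 0.003]), 0.62), (array([ 0.522, -0.155,  0.001]), 0.61)]
bowl [(array([ 0.782,  0.009, -0.002]), 0.85)]
flask [(array([0.281, 0.402, 0.004]), 0.82)]
elevator [(array([ 0.377, -0.055, -0.001]), 0.44)]
```

View pics/top0.png

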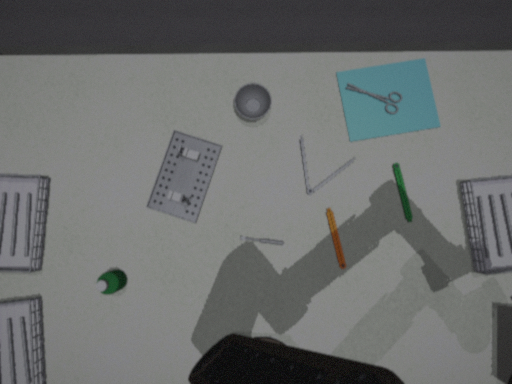

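The top view shows the open caliper as a V with its hinge near (309,191) and tips near (302,137) and (353,158). The tray is near (184,177). The orange and green decoys sit near (336,238) and (402,192).

```bash
python3 - <<'E'
from h import *
H,A,B=[pxz('top',u,v,0.008) for u,v in [(309,190),(302,137),(353,158)]]
for P in (H,A,B): print(np.round(P,3), np.linalg.norm(P-H), np.degrees(np.arctan2(*(P-H)[[1,0]])))
p,d=r.capture('top'); 
a=cv2.resize(p[120:240,140:220],None,fx=5,fy=5,interpolation=cv2.INTER_CUBIC);b=cv2.resize(p[120:210,285:365],None,fx=4.9,fy=6.66,interpolation=cv2.INTER_CUBIC)[:600]
b=cv2.resize(p[120:240,285:364],None,fx=5,fy=5,interpolation=cv2.INTER_CUBIC)
cv2.imwrite('pics/c.png',np.hstack([a,b]))
s=st();print(rot(s['eef_rot']).round(3).tolist())
E
```

```text
[ 0.524 -0.151  0.008] 0.0 0.0
[ 0.682 -0.136  0.008] 0.1591981143228688 5.4936112899683724
[ 0.616 -0.285  0.008] 0.16281687564732156 -55.312348188655875
0.6 [ 0.2689 -0.6191  0.2266] [ 180.     -0.   -156.52] [-0.5  0.3 -0.2] 0.0875
[[-0.917, -0.398, -0.0], [-0.398, 0.917, 0.0], [0.0, 0.0, -1.0]]
```

View pics/c.png

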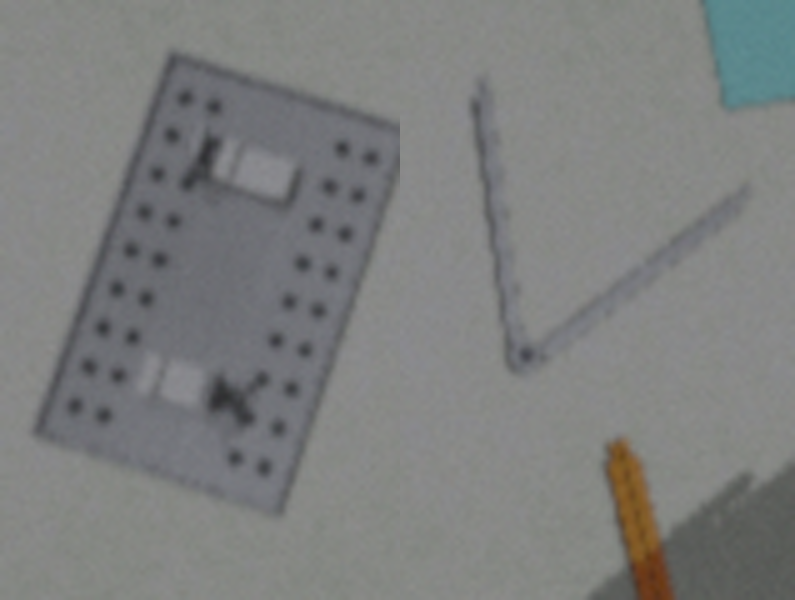

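```bash
cat >> h.py <<'E'
def plan(target,yaw,n,p=None,y=None):
    s=r.get_state(); p=np.array(s['tcp_pos'] if p is None else p); y=s['eef_rot'][2] if y is None else y
    dy=(yaw-y+180)%360-180; d=(np.array(target)-p)/n
    for i in range(n):
        a=R.from_euler('xyz',[180,0,y+dy*i/n],degrees=True).as_matrix()
        print((a.T@d).round(4).tolist(),round(-dy/n,2))
E
python3 - <<'E'
from h import *
plan([.56,-.171,.17],155,15)
E
```

```text
[-0.0297, 0.0197, 0.0038] 3.23
[-0.0285, 0.0213, 0.0038] 3.23
[-0.0273, 0.0229, 0.0038] 3.23
[-0.026, 0.0244, 0.0038] 3.23
[-0.0245, 0.0258, 0.0038] 3.23
[-0.0231, 0.0272, 0.0038] 3.23
[-0.0215, 0.0284, 0.0038] 3.23
[-0.0198, 0.0296, 0.0038] 3.23
[-0.0182, 0.0307, 0.0038] 3.23
[-0.0164, 0.0316, 0.0038] 3.23
[-0.0146, 0.0325, 0.0038] 3.23
[-0.0127, 0.0333, 0.0038] 3.23
[-0.0108, 0.0339, 0.0038] 3.23
[-0.0089, 0.0345, 0.0038] 3.23
[-0.0069, 0.0349, 0.0038] 3.23
```

send_rows(motion=[{"travel": [-0.03, 0.02, 0.004], "spin": 3.2}, {"travel": [-0.0285, 0.021, 0.004], "spin": 3.2}, {"travel": [-0.027, 0.023, 0.004], "spin": 3.2}, {"travel": [-0.026, 0.0245, 0.004], "spin": 3.2}, {"travel": [-0.0245, 0.026, 0.004], "spin": 3.2}], gripper=1)

```text
time_s: 1.02
tcp_pos: [0.3652, -0.4704, 0.2051]
eef_rot: [-179.9, -0.0, -173.7]
contact_force: [1.1, -0.9, 1.1]
gripper_width: 0.0872
```

send_rows(motion=[{"travel": [-0.023, 0.027, 0.004], "spin": 3.2}, {"travel": [-0.0215, 0.0285, 0.004], "spin": 3.2}, {"travel": [-0.02, 0.0295, 0.004], "spin": 3.2}, {"travel": [-0.018, 0.0305, 0.004], "spin": 3.2}, {"travel": [-0.0165, 0.0315, 0.004], "spin": 3.2}])

```text
time_s: 1.43
tcp_pos: [0.4691, -0.316, 0.1854]
eef_rot: [-179.8, 0.2, 169.5]
contact_force: [0.0, -0.8, 0.2]
gripper_width: 0.0872
```

send_rows(motion=[{"travel": [-0.0145, 0.0325, 0.004], "spin": 3.2}, {"travel": [-0.0125, 0.033, 0.004], "spin": 3.2}, {"travel": [-0.011, 0.034, 0.004], "spin": 3.2}, {"travel": [-0.009, 0.0345, 0.004], "spin": 3.2}, {"travel": [-0.007, 0.035, 0.004], "spin": 3.2}])

```text
time_s: 1.85
tcp_pos: [0.5754, -0.1617, 0.1664]
eef_rot: [-180.0, 0.4, 152.7]
contact_force: [-0.1, -0.5, -0.4]
gripper_width: 0.0876
```

```bash
python3 - <<'E'
from h import *
s=st(); c=r.get_calibration('wrist'); p,d=r.capture('wrist'); cv2.imwrite('pics/w1.png',p); print(c)
for t in ['caliper_hinge','caliper_mid']:
    print(t,[(np.round(w('wrist',q['at'],c),3),round(q['conf'],2)) for q in r.pinpoint('wrist',t)])
E
```

```text
1.85 [ 0.5754 -0.1617  0.1664] [-179.98    0.42  152.68] [-0.1 -0.5 -0.4] 0.0876
{'fov_y': 71.13088988530272, 'cx': 251.39529983585908, 'cy': 189.8375479545166, 'origin': array([ 0.51671208, -0.13055143,  0.32501026]), 'orientation': array([1.65482162e+02, 9.48131658e-02, 6.26930508e+01])}
caliper_hinge [(array([ 0.519, -0.151,  0.003]), 0.67)]
caliper_mid [(array([ 0.387, -0.225,  0.006]), 0.92), (array([ 0.574, -0.217,  0.005]), 0.66)]
```

View pics/w1.png

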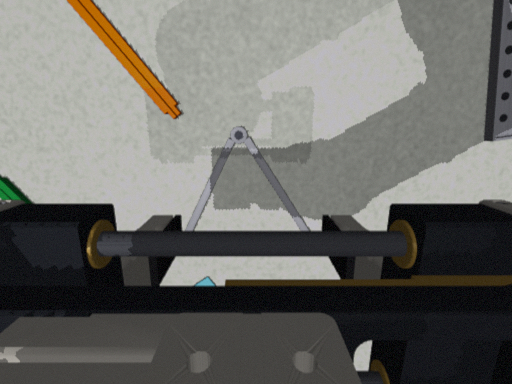

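The wrist view shows the hinge at (238,133). The legs run to (189,230) and (307,230), and the fingers straddle them.

```bash
python3 - <<'E'
from h import *
c=r.get_calibration('wrist')
H=pxz('wrist',238.5,133.5,.009,c)
print(H)
an=[]
for P in [((231,153),(189.5,229)),((252,155),(306,229))]:
    a,b=[pxz('wrist',u,v,.01,c) for u,v in P]; t=np.degrees(np.arctan2(*(b-a)[[1,0]])); an.append(t); print(t)
bi=np.mean(an); T=H[:2]+.043*np.array([np.cos(np.radians(bi)),np.sin(np.radians(bi))]); print(bi,T)
plan([*T,.0],bi+180,5)
E
```

```text
[ 0.52276601 -0.1507808   0.009     ]
-56.49701440083063
9.197612714837634
-23.6497008429965 [ 0.56215466 -0.16802998]
[0.0018, -0.0024, 0.0331] -0.67
[0.0018, -0.0024, 0.0331] -0.67
[0.0019, -0.0024, 0.0331] -0.67
[0.0019, -0.0024, 0.0331] -0.67
[0.0019, -0.0024, 0.0331] -0.67
```

send_rows(motion=[{"travel": [0.004, -0.003, 0.04], "spin": -0.7}, {"travel": [0.004, -0.003, 0.04], "spin": -0.7}, {"travel": [0.004, -0.003, 0.03], "spin": -0.7}, {"travel": [0.002, -0.003, 0.02], "spin": -0.7}, {"travel": [0, 0, 0.01], "spin": -0.5}])

```text
time_s: 2.42
tcp_pos: [0.5618, -0.1687, 0.0267]
eef_rot: [179.9, 1.0, 156.7]
contact_force: [-0.2, 0.1, -0.0]
gripper_width: 0.0876
```

```bash
python3 - <<'E'
from h import *
s=st(); p,d=r.capture('wrist'); cv2.imwrite('pics/w2.png',p)
t=np.radians(-23.65); plan([.52277+.039*np.cos(t),-.15078+.039*np.sin(t),.004],156.35,2)
E
```

```text
2.42 [ 0.5618 -0.1687  0.0267] [179.86   1.03 156.69] [-0.2  0.1 -0. ] 0.0876
[0.0015, 0.0006, 0.0107] 0.17
[0.0015, 0.0005, 0.0107] 0.17
```

View pics/w2.png

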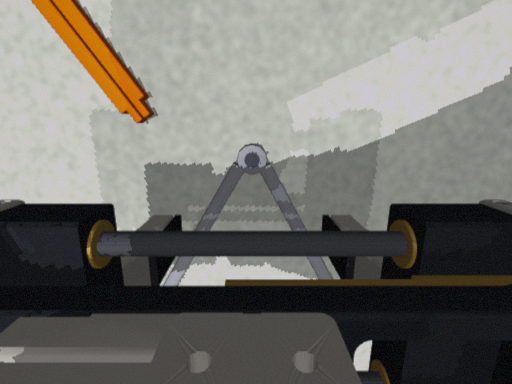

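The hinge is at (252,158), centred between the fingers, and both legs lie inside the jaws. I'll go down and squeeze.

send_rows(motion=[{"travel": [0.002, 0.0005, 0.011], "spin": 0}, {"travel": [0.002, 0.0005, 0.011], "spin": 0}, {"travel": [0, 0, 0], "spin": 0}])

```text
time_s: 2.72
tcp_pos: [0.5571, -0.1687, 0.0033]
eef_rot: [179.9, 0.9, 156.6]
contact_force: [-0.3, 0.7, 0.0]
gripper_width: 0.0878
```

send_rows(motion=[{"travel": [0, 0, 0], "spin": 0}, {"travel": [0, 0, 0], "spin": 0}, {"travel": [0, 0, 0], "spin": 0}, {"travel": [0, 0, 0], "spin": 0}, {"travel": [0, 0, 0], "spin": 0}], gripper=-1, squeeze=10)

```text
time_s: 3.13
tcp_pos: [0.5589, -0.1704, 0.0075]
eef_rot: [179.9, 1.1, 156.5]
contact_force: [-0.0, -0.5, -1.5]
gripper_width: 0.0598
```

send_rows(motion=[{"travel": [0, 0, 0], "spin": 0}, {"travel": [0, 0, 0], "spin": 0}, {"travel": [0, 0, 0], "spin": 0}, {"travel": [0, 0, 0], "spin": 0}, {"travel": [0, 0, 0], "spin": 0}])

```text
time_s: 3.55
tcp_pos: [0.5594, -0.1703, 0.0086]
eef_rot: [179.8, 1.2, 156.6]
contact_force: [-0.2, 0.5, -1.1]
gripper_width: 0.0266
```

```bash
python3 - <<'E'
from h import *
s=st(); c=r.get_calibration('wrist');p,d=r.capture('wrist'); cv2.imwrite('pics/w3.png',p)
for t in ['caliper_hinge','caliper_mid']:
    print(t,[(np.round(w('wrist',q['at'],c),3),round(q['conf'],2)) for q in r.pinpoint('wrist',t)])
E
```

```text
3.55 [ 0.5594 -0.1703  0.0086] [179.82   1.23 156.56] [-0.2  0.5 -1.1] 0.0266
caliper_hinge [(array([ 0.513, -0.147,  0.003]), 0.56)]
caliper_mid [(array([ 0.589, -0.186,  0.004]), 0.83)]
```

View pics/w3.png

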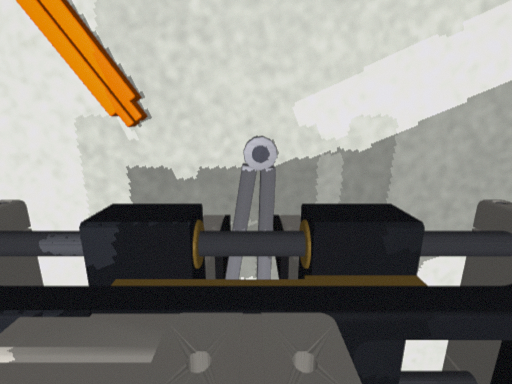

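The hinge is at (260,153) and the legs are nearly closed, with 27 mm left. The tool drifted up about 5 mm, so I'll lower it while the fingers finish closing.

send_rows(motion=[{"travel": [0, 0, 0.002], "spin": 0}, {"travel": [0, 0, 0.002], "spin": 0}, {"travel": [0, 0, 0.001], "spin": 0}, {"travel": [0, 0, 0], "spin": 0}, {"travel": [0, 0, 0], "spin": 0}], squeeze=20)

```text
time_s: 4.12
tcp_pos: [0.5606, -0.1708, 0.008]
eef_rot: [179.8, 1.4, 156.6]
contact_force: [0.6, -0.4, -1.7]
gripper_width: 0.0181
```

send_rows(motion=[{"travel": [0, 0, 0], "spin": 0}, {"travel": [0, 0, 0], "spin": 0}, {"travel": [0, 0, 0], "spin": 0}])

```text
time_s: 4.37
tcp_pos: [0.5605, -0.1708, 0.0076]
eef_rot: [179.8, 1.4, 156.6]
contact_force: [-0.8, 1.6, 3.1]
gripper_width: 0.0182
```

send_rows(motion=[{"travel": [0, 0, 0], "spin": 0}, {"travel": [0, 0, 0], "spin": 0}, {"travel": [0, 0, 0], "spin": 0}, {"travel": [0, 0, -0.006], "spin": 0}, {"travel": [0, 0, -0.006], "spin": 0}], gripper=-0.2)

```text
time_s: 4.78
tcp_pos: [0.5596, -0.1706, 0.0188]
eef_rot: [179.9, 1.3, 156.6]
contact_force: [-0.3, -0.7, 0.5]
gripper_width: 0.0348
```

```bash
python3 - <<'E'
from h import *
s=st(); c=r.get_calibration('wrist');p,d=r.capture('wrist'); cv2.imwrite('pics/w4.png',p)
for t in ['caliper_hinge','caliper_mid']:
    print(t,[(np.round(w('wrist',q['at'],c),3),round(q['conf'],2)) for q in r.pinpoint('wrist',t)])
c=r.get_calibration('top');p,d=r.capture('top'); cv2.imwrite('pics/t4.png',cv2.resize(p[120:210,285:385],None,fx=5,fy=5))
for t in ['caliper_hinge','caliper_mid']:
    print(t,[(np.round(w('top',q['at'],c),3),round(q['conf'],2)) for q in r.pinpoint('top',t)])
E
```

```text
4.78 [ 0.5596 -0.1706  0.0188] [179.89   1.26 156.64] [-0.3 -0.7  0.5] 0.0348
caliper_hinge [(array([ 0.51 , -0.15 ,  0.006]), 0.65)]
caliper_mid [(array([ 0.593, -0.18 ,  0.001]), 0.7)]
caliper_hinge [(array([ 0.309, -0.239,  0.003]), 0.75), (array([ 0.591, -0.415,  0.008]), 0.65), (array([ 0.514, -0.152,  0.004]), 0.57)]
caliper_mid [(array([ 0.512, -0.434,  0.007]), 0.87), (array([ 0.387, -0.221,  0.006]), 0.68)]
```

View pics/w4.png

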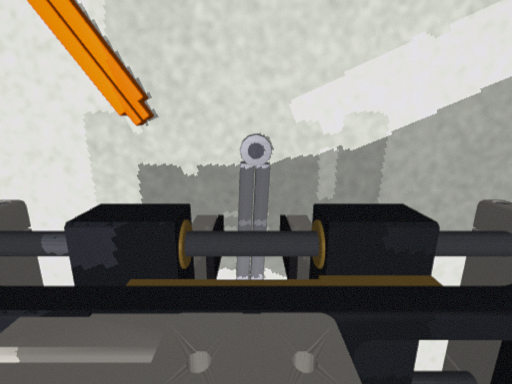

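The caliper is folded: the hinge is at (256,151) and the two legs lie side by side below it. Next I'll slide to its middle and grip lower.

send_rows(motion=[{"travel": [-0.015, 0, 0], "spin": 0}, {"travel": [-0.014, 0, 0], "spin": 0}, {"travel": [0, 0, 0.008], "spin": 0}, {"travel": [0, 0, 0.007], "spin": 0}, {"travel": [0, 0, 0.001], "spin": 0}])

```text
time_s: 5.5
tcp_pos: [0.5862, -0.1823, 0.0017]
eef_rot: [179.9, 1.3, 156.6]
contact_force: [-0.7, -0.5, 0.4]
gripper_width: 0.0351
```

send_rows(motion=[{"travel": [0, 0, 0.0005], "spin": 0}, {"travel": [0, 0, 0.0005], "spin": 0}, {"travel": [0, 0, 0.0005], "spin": 0}, {"travel": [0, 0, 0], "spin": 0}, {"travel": [0, 0, 0], "spin": 0}], gripper=-1, squeeze=30)

```text
time_s: 5.92
tcp_pos: [0.5847, -0.1823, 0.0005]
eef_rot: [179.9, 1.2, 156.7]
contact_force: [1.3, -0.9, -0.4]
gripper_width: 0.0182
```

```bash
python3 - <<'E'
from h import *
s=st(); p=s['tcp_pos']
plan([p[0],p[1],.15],s['eef_rot'][2],5)
plan([.68,.165,.2],162,13,[p[0],p[1],.15])
E
```

```text
5.92 [ 5.847e-01 -1.823e-01  5.000e-04] [179.94   1.24 156.7 ] [ 1.3 -0.9 -0.4] 0.0182
[-0.0, 0.0, -0.0299] -0.0
[-0.0, 0.0, -0.0299] -0.0
[-0.0, 0.0, -0.0299] -0.0
[-0.0, 0.0, -0.0299] -0.0
[-0.0, 0.0, -0.0299] -0.0
[0.0038, 0.0274, -0.0038] -0.41
[0.0036, 0.0275, -0.0038] -0.41
[0.0034, 0.0275, -0.0038] -0.41
[0.0032, 0.0275, -0.0038] -0.41
[0.0031, 0.0275, -0.0038] -0.41
[0.0029, 0.0276, -0.0038] -0.41
[0.0027, 0.0276, -0.0038] -0.41
[0.0025, 0.0276, -0.0038] -0.41
[0.0023, 0.0276, -0.0038] -0.41
[0.0021, 0.0276, -0.0038] -0.41
[0.0019, 0.0276, -0.0038] -0.41
[0.0017, 0.0276, -0.0038] -0.41
[0.0015, 0.0277, -0.0038] -0.41
```

send_rows(motion=[{"travel": [0, 0, -0.01], "spin": 0}, {"travel": [0, 0, -0.03], "spin": 0}, {"travel": [0, 0, -0.04], "spin": 0}, {"travel": [0, 0, -0.04], "spin": 0}, {"travel": [0, 0, -0.03], "spin": 0}])

```text
time_s: 6.33
tcp_pos: [0.5728, -0.1799, 0.1471]
eef_rot: [-179.7, -0.0, 156.6]
contact_force: [1.0, 0.3, -1.8]
gripper_width: 0.0183
```

send_rows(motion=[{"travel": [0.003, 0.02, -0.004], "spin": -0.4}, {"travel": [0.0035, 0.0275, -0.004], "spin": -0.4}, {"travel": [0.0035, 0.0275, -0.004], "spin": -0.4}, {"travel": [0.003, 0.0275, -0.004], "spin": -0.4}, {"travel": [0.003, 0.0275, -0.004], "spin": -0.4}])

```text
time_s: 6.75
tcp_pos: [0.608, -0.0539, 0.1797]
eef_rot: [-179.9, 0.6, 158.2]
contact_force: [0.6, -0.2, -1.5]
gripper_width: 0.0185
```

send_rows(motion=[{"travel": [0.003, 0.0275, -0.004], "spin": -0.4}, {"travel": [0.0025, 0.0275, -0.004], "spin": -0.4}, {"travel": [0.0025, 0.0275, -0.004], "spin": -0.4}, {"travel": [0.0025, 0.0275, -0.004], "spin": -0.4}, {"travel": [0.002, 0.0275, -0.004], "spin": -0.4}])

```text
time_s: 7.17
tcp_pos: [0.642, 0.0859, 0.2026]
eef_rot: [-179.9, 0.4, 160.3]
contact_force: [0.1, 0.5, -1.8]
gripper_width: 0.018
```

send_rows(motion=[{"travel": [0.002, 0.0275, -0.004], "spin": -0.4}, {"travel": [0.002, 0.025, -0.004], "spin": -0.4}, {"travel": [0.001, 0.02, -0.004], "spin": -0.4}, {"travel": [0, 0.008, 0], "spin": 0}, {"travel": [0, 0, 0], "spin": 0}])

```text
time_s: 7.58
tcp_pos: [0.6615, 0.1728, 0.216]
eef_rot: [-179.9, 0.1, 161.9]
contact_force: [-0.2, -0.4, -1.9]
gripper_width: 0.0184
```

```bash
python3 - <<'E'
from h import *
s=st(); c=r.get_calibration('wrist');p,d=r.capture('wrist'); cv2.imwrite('pics/w5.png',cv2.resize(p,(768,576)))
for t in ['caliper_hinge','tray','tray_seat','catch_far_pivot','catch_near_pivot']:
    print(t,[(np.round(w('wrist',q['at'],c),4),round(q['conf'],2)) for q in r.pinpoint('wrist',t)])
E
```

```text
7.58 [0.6615 0.1728 0.216 ] [-1.7986e+02  1.5000e-01  1.6186e+02] [-0.2 -0.4 -1.9] 0.0184
caliper_hinge [(array([0.5848, 0.1986, 0.2209]), 0.7)]
tray [(array([0.576 , 0.2149, 0.001 ]), 0.85)]
tray_seat [(array([0.5752, 0.209 , 0.0244]), 0.92), (array([0.5878, 0.1954, 0.2219]), 0.34)]
catch_far_pivot [(array([0.6449, 0.2213, 0.0343]), 0.87)]
catch_near_pivot [(array([0.5035, 0.2069, 0.027 ]), 0.87)]
```

View pics/w5.png

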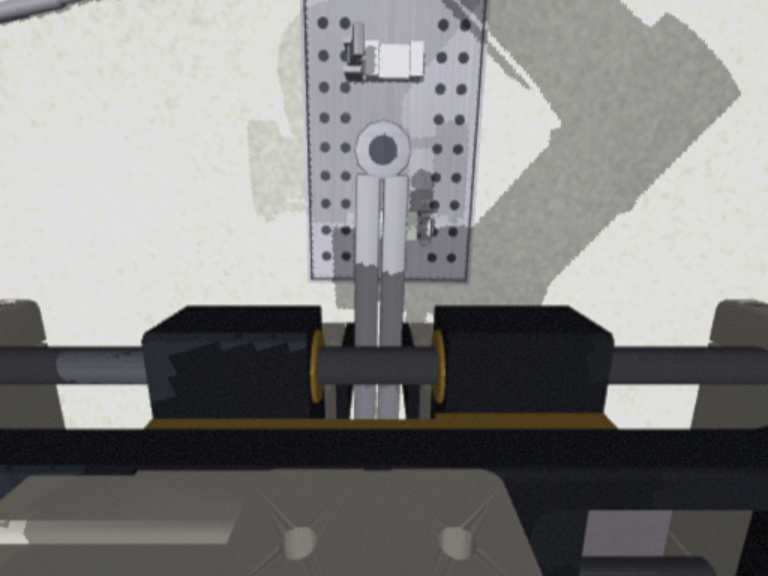

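The wrist view shows the folded caliper hanging level, hinge at (383,150). The near saddle's channel is centred at about (394,60). The tray's lower corners are at (312,280) and (467,281).

```bash
python3 - <<'E'
from h import *
c=r.get_calibration('wrist'); s=r.get_state()
P=lambda u,v,z: pxz('wrist',u/1.5,v/1.5,z,c)
ang=lambda a,b: round(np.degrees(np.arctan2(*(b-a)[[1,0]])),2)
L1,L0,R0,R1=P(305,5,.012),P(312,279,.012),P(467,281,.012),P(485,5,.012)
print('corners',L0.round(4),R0.round(4),np.linalg.norm(L0-R0),ang(L0,L1),ang(R0,R1),ang(R0,L0)-90)
y=np.radians((ang(L0,L1)+ang(R0,R1))/2); e=np.array([np.cos(y),np.sin(y),0])
print('centre from corners',((L0+R0)/2+.12*e).round(4),'yaw',np.degrees(y))
sl,sr=P(371.5,60,.026),P(417.5,60,.026); print('near saddle ch centre',((sl+sr)/2).round(4),np.linalg.norm(sl-sr))
zt=s['tcp_pos'][2]+.0095
a,b=P(382.5,180,zt),P(380,415,zt); print('gap',a.round(4),b.round(4),ang(b,a)); h=P(383,150,zt+.0); print('hinge',h.round(4))
# depth on boss
A=rot(s['eef_rot']); print('in tool: hinge',(A.T@(h-s['tcp_pos'])).round(4),'gap a,b',(A.T@(a-s['tcp_pos'])).round(4),(A.T@(b-s['tcp_pos'])).round(4))
E
```

```text
corners [0.6627 0.1057 0.012 ] [0.7095 0.2416 0.012 ] 0.14379348730201008 160.85 161.23 -199.0
centre from corners [0.5726 0.2126 0.012 ] yaw 161.04
near saddle ch centre [0.5152 0.2324 0.026 ] 0.03603011689741185
gap [0.5992 0.1931 0.2259] [0.689  0.1627 0.2259] 161.27
hinge [0.5895 0.1965 0.2259]
in tool: hinge [ 0.0767  0.0026 -0.0097] gap a,b [ 0.0665  0.0024 -0.0097] [-0.0284  0.0017 -0.0094]
```

```bash
python3 - <<'E'
from h import *
s=st(); p=s['tcp_pos']
plan([.5697,.2125,.15],161.6,4)
E
```

```text
7.88 [0.6615 0.1699 0.2164] [-179.86    0.18  161.7 ] [ 0.5 -0.2 -2.1] 0.0186
[0.0251, 0.0029, 0.0166] 0.02
[0.0251, 0.0029, 0.0166] 0.02
[0.0251, 0.0029, 0.0166] 0.02
[0.0251, 0.0029, 0.0166] 0.02
```

send_rows(motion=[{"travel": [0.02, 0.004, 0.02], "spin": 0}, {"travel": [0.025, 0.003, 0.03], "spin": 0}, {"travel": [0.025, 0.003, 0.03], "spin": 0}, {"travel": [0.02, 0.003, 0.03], "spin": 0}, {"travel": [0.008, 0, 0.02], "spin": 0}])

```text
time_s: 8.3
tcp_pos: [0.5762, 0.2091, 0.0886]
eef_rot: [179.6, 0.8, 161.2]
contact_force: [-0.8, -0.7, -2.6]
gripper_width: 0.0182
```

send_rows(motion=[{"travel": [0, 0, 0.01], "spin": 0}, {"travel": [0, 0, 0.003], "spin": 0}, {"travel": [0, 0, 0], "spin": 0}])

```text
time_s: 8.55
tcp_pos: [0.573, 0.2063, 0.0718]
eef_rot: [179.9, 0.6, 161.1]
contact_force: [0.1, 0.3, -1.5]
gripper_width: 0.0182
```

```bash
python3 - <<'E'
from h import *
s=st(); r.capture('top');s=st(); c=r.get_calibration('wrist');p,d=r.capture('wrist'); s=st();cv2.imwrite('pics/w6.png',cv2.resize(p[:300],None,fx=1.5,fy=1.5)); print(c)
E
```

```text
8.55 [0.573  0.2063 0.0718] [179.91   0.56 161.14] [ 0.1  0.3 -1.5] 0.0182
8.6 [0.5735 0.2064 0.0724] [179.87   0.59 161.14] [-0.2  1.  -1.6] 0.0184
8.65 [0.574  0.2067 0.073 ] [179.81   0.64 161.13] [ 0.2  0.4 -2.5] 0.0185
{'fov_y': 71.13088988530272, 'cx': 251.39529983585908, 'cy': 189.8375479545166, 'origin': array([0.51035822, 0.22830888, 0.23075917]), 'orientation': array([ 1.65317451e+02, -6.46728646e-02,  7.11451659e+01])}
```

View pics/w6.png

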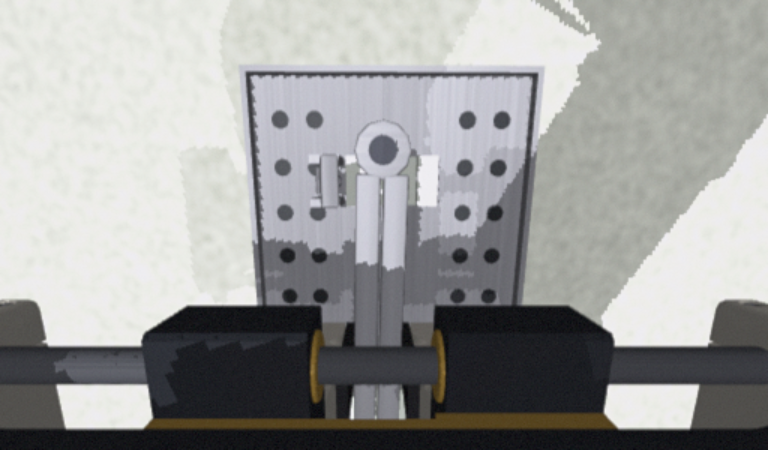

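The view down over the tray shows the tray's near corners at (241,66) and (544,66) and the hinge boss at (383,150). The right saddle wall runs from about u=417 to 439.

```bash
python3 - <<'E'
from h import *
c=r.get_calibration('wrist'); c=dict(c); s=r.get_state()
c['origin']=np.array([0.51035822, 0.22830888, 0.23075917]); c['orientation']=np.array([165.317,-.0647,71.1452])
tp=np.array([.5735,.2064,.0724]); A=rot([179.87,.59,161.14])
P=lambda u,v,z: (A.T@(pxz('wrist',u/1.5,v/1.5,z,c)-tp)).round(4)
print('corners',P(241,66,.012),P(544,66,.012), P(250,250,.012),P(531,250,.012))
print('R wall in/out',P(417,180,.026),P(439,180,.026),'L wall in/out?',P(357,180,.026),P(345,180,.026))
print('saddle end rows',P(439,155,.026),P(439,207,.026))
zt=.0724+.0095; print('hinge',P(383,150,zt),'gap',P(382.5,185,zt),P(380,410,zt)); st()
print(pxz('wrist',439/1.5,181/1.5,.026,c))
E
```

```text
corners [ 0.1213 -0.0664  0.059 ] [0.1213 0.0825 0.0593] [ 0.0299 -0.0693  0.0599] [0.0299 0.085  0.0603]
R wall in/out [0.0669 0.0201 0.0458] [0.0669 0.0309 0.0458] L wall in/out? [ 0.0669 -0.0094  0.0457] [ 0.0669 -0.0153  0.0457]
saddle end rows [0.0787 0.0305 0.0457] [0.0539 0.0314 0.0459]
hinge [ 0.0767  0.0026 -0.0103] gap [ 0.0647  0.0025 -0.0102] [-0.0261  0.0017 -0.0092]
8.65 [0.574  0.2067 0.073 ] [179.81   0.64 161.13] [ 0.2  0.4 -2.5] 0.0185
[0.52108827 0.25709864 0.026     ]
```

send_rows(motion=[{"travel": [0.007, 0.005, 0.002], "spin": -0.5}, {"travel": [0, 0, 0.005], "spin": 0}, {"travel": [0, 0, 0], "spin": 0}])

```text
time_s: 8.9
tcp_pos: [0.5724, 0.2148, 0.0689]
eef_rot: [179.5, 0.9, 161.6]
contact_force: [0.5, -0.2, -2.1]
gripper_width: 0.0186
```

```bash
python3 - <<'E'
from h import *
s=st(); A=rot([180,0,161.14]); g=np.array([.5735,.2064,0])+A@[.0066,.0055,0]; print(g)
print('xy move in tool',(rot(s['eef_rot']).T@(g-s['tcp_pos'])).round(4))
E
```

```text
8.9 [0.5724 0.2148 0.0689] [179.53   0.87 161.56] [ 0.5 -0.2 -2.1] 0.0186
[5.69032258e-01 2.13738207e-01 6.73555740e-19]
xy move in tool [ 0.0039 -0.0027  0.0688]
```

send_rows(motion=[{"travel": [0.003, -0.002, 0.015], "spin": 0}, {"travel": [0, 0, 0.015], "spin": 0}, {"travel": [0, 0, 0.002], "spin": 0}, {"travel": [0, 0, 0], "spin": 0}])

```text
time_s: 9.23
tcp_pos: [0.5723, 0.2156, 0.0391]
eef_rot: [179.2, 1.1, 161.6]
contact_force: [0.0, 0.3, -2.1]
gripper_width: 0.0185
```

```bash
python3 - <<'E'
from h import *
s=st(); g=np.array([.569,.2137,.0])
print((rot([180,0,s['eef_rot'][2]]).T@(g-s['tcp_pos'])).round(4))
E
```

```text
9.23 [0.5723 0.2156 0.0391] [179.24   1.11 161.6 ] [ 0.   0.3 -2.1] 0.0185
[ 0.0025 -0.0029  0.0391]
```

send_rows(motion=[{"travel": [0.003, -0.003, 0.004], "spin": 0}, {"travel": [0.001, -0.001, 0.004], "spin": 0}])

```text
time_s: 9.4
tcp_pos: [0.5685, 0.2137, 0.0324]
eef_rot: [179.1, 1.2, 161.6]
contact_force: [-0.4, -0.3, -2.4]
gripper_width: 0.0183
```

```bash
python3 - <<'E'
from h import *
g=np.array([.569,.2137,.0])
c=r.get_calibration('wrist');s=st()
p,d=r.capture('wrist'); cv2.imwrite('pics/w7.png',cv2.resize(p[60:240,130:390],None,fx=3,fy=3,interpolation=cv2.INTER_CUBIC)); np.save('c7.npy',np.r_[c['origin'],c['orientation'],s['tcp_pos'],s['eef_rot']])
s=st()
print((rot([180,0,s['eef_rot'][2]]).T@(g-s['tcp_pos'])).round(4))
E
```

```text
9.4 [0.5685 0.2137 0.0324] [179.14   1.21 161.61] [-0.4 -0.3 -2.4] 0.0183
9.45 [0.5682 0.2136 0.0317] [179.16   1.19 161.61] [ 0.  -0.8 -2.7] 0.0182
[-0.0007  0.0004  0.0317]
```

View pics/w7.png

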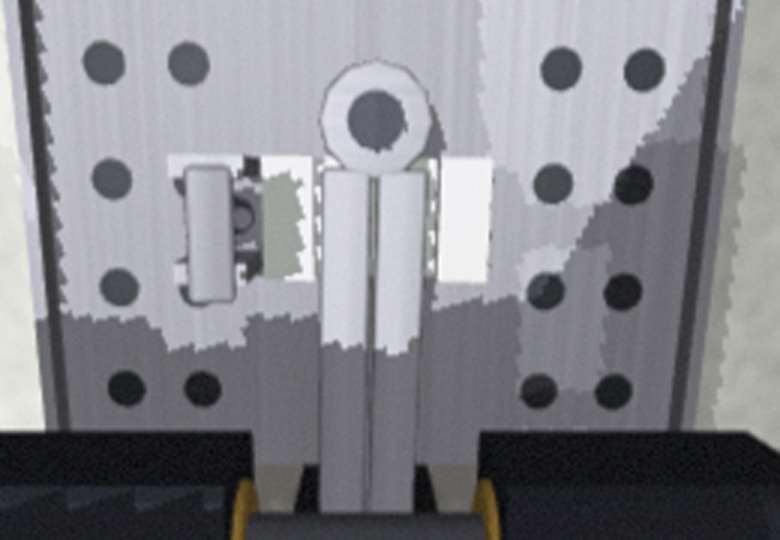

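The folded caliper lines up over the channel to within about 1 mm. The channel walls are at u=315 and 440, and the legs span 323 to 424. Lowering.

send_rows(motion=[{"travel": [0, 0.0005, 0.005], "spin": 0}, {"travel": [0, 0, 0.004], "spin": 0}, {"travel": [0, 0, 0.002], "spin": 0}])

```text
time_s: 9.7
tcp_pos: [0.5693, 0.2146, 0.0212]
eef_rot: [179.1, 1.3, 161.6]
contact_force: [-0.3, -0.1, -3.2]
gripper_width: 0.0185
```

send_rows(motion=[{"travel": [0, -0.0005, 0.002], "spin": 0}, {"travel": [0, 0, 0.0015], "spin": 0}, {"travel": [0, 0, 0.001], "spin": 0}])

```text
time_s: 9.95
tcp_pos: [0.5693, 0.2142, 0.0183]
eef_rot: [179.1, 1.3, 161.7]
contact_force: [-6.5, -0.5, 11.5]
gripper_width: 0.0184
```

send_rows(motion=[{"travel": [0, 0, 0], "spin": 0}, {"travel": [0, 0, 0], "spin": 0}, {"travel": [0, 0, 0], "spin": 0}, {"travel": [0, 0, -0.002], "spin": 0}], gripper=-0.2)

```text
time_s: 10.28
tcp_pos: [0.5702, 0.2148, 0.0214]
eef_rot: [179.0, 1.4, 161.7]
contact_force: [-0.3, 0.9, 1.1]
gripper_width: 0.034
```

send_rows(motion=[{"travel": [0, 0, -0.01], "spin": 0}, {"travel": [0, 0, -0.03], "spin": 0}, {"travel": [0, 0, -0.03], "spin": 0}, {"travel": [0, 0, -0.03], "spin": 0}, {"travel": [0, 0, -0.02], "spin": 0}])

```text
time_s: 10.7
tcp_pos: [0.5643, 0.2115, 0.1428]
eef_rot: [179.5, 1.0, 161.7]
contact_force: [1.0, 0.2, -0.3]
gripper_width: 0.0351
```

send_rows(motion=[{"travel": [-0.035, 0, -0.01], "spin": 0}, {"travel": [-0.04, 0, 0], "spin": 0}, {"travel": [-0.04, 0, 0], "spin": 0}, {"travel": [-0.01, 0, 0], "spin": 0}, {"travel": [0, 0, 0], "spin": 0}])

```text
time_s: 11.12
tcp_pos: [0.6897, 0.1728, 0.1709]
eef_rot: [178.8, 1.7, 162.0]
contact_force: [0.2, -0.6, 0.1]
gripper_width: 0.0351
```

```bash
python3 - <<'E'
from h import *
st();r.capture('top')
c=r.get_calibration('wrist');s=st()
p,d=r.capture('wrist'); cv2.imwrite('pics/w8.png',cv2.resize(p[:250],None,fx=1.5,fy=1.5)); np.savez('c8.npz',o=c['origin'],r=c['orientation'],d=d)
for t in ['caliper_hinge','caliper_mid','tray_seat','catch_far_pivot','catch_near_pivot']:
    print(t,[(np.round(w('wrist',q['at'],c),4),round(q['conf'],2)) for q in r.pinpoint('wrist',t)])
E
```

```text
11.12 [0.6897 0.1728 0.1709] [178.82   1.73 161.97] [ 0.2 -0.6  0.1] 0.0351
11.17 [0.689  0.1729 0.1708] [178.83   1.72 161.98] [-0.5  0.1  0.3] 0.0345
caliper_hinge []
caliper_mid [(array([0.5737, 0.2151, 0.017 ]), 0.72)]
tray_seat [(array([ 0.5737,  0.2122, -0.0023]), 0.74), (array([0.5764, 0.2135, 0.0232]), 0.55)]
catch_far_pivot [(array([0.6451, 0.2222, 0.0338]), 0.72)]
catch_near_pivot []
```

View pics/w8.png

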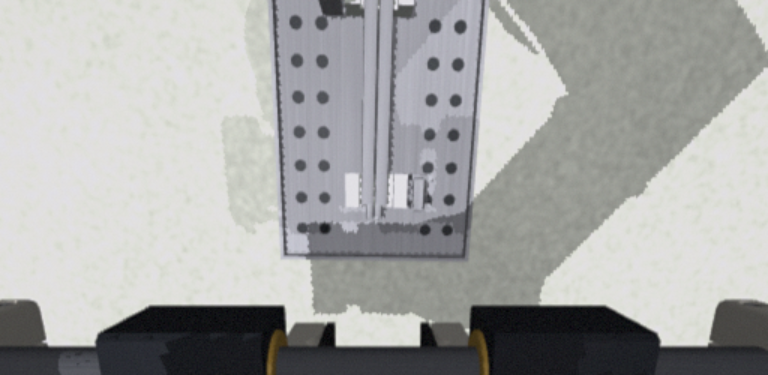

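The caliper lies in the far saddle's channel at about (377,190), its tips just past the saddle at (377,218). Next I'll check its height along its length with the depth image.

```bash
python3 - <<'E'
from h import *
q=np.load('c8.npz'); c=dict(r.get_calibration('wrist')); c['origin']=q['o']; c['orientation']=q['r']; d=q['d']; f=192/np.tan(np.radians(c['fov_y'])/2)
t=np.radians(-19); e=np.array([np.cos(t),np.sin(t)]); n=np.array([-e[1],e[0]])
v,u=np.mgrid[0:175,150:340]; dd=d[0:175,150:340]
X=w('wrist',np.stack([(u-c['cx'])/f*dd,(v-c['cy'])/f*dd,dd]).reshape(3,-1)*1.0,{'origin':np.zeros(3),'orientation':c['orientation']}).T+c['origin']
X=X[dd.ravel()>0]; L=np.c_[(X[:,:2]-[.5738,.2135])@e,(X[:,:2]-[.5738,.2135])@n,X[:,2]]
for a in range(-70,95,10):
    m=(abs(L[:,0]-a/1000)<.003)&(abs(L[:,1])<.016)&(L[:,2]>.02)
    if m.any(): k=L[m]; print(a,m.sum(),'y',k[:,1].min().round(4),k[:,1].max().round(4),'z',np.median(k[:,2]).round(4))
m=L[:,2]>.038; k=L[m]; 
for s_ in (1,-1):
    j=k[k[:,0]*s_>0]; print('catch',s_,len(j),j.mean(0).round(4) if len(j) else '',j.max(0).round(4) if len(j) else '',j.min(0).round(4) if len(j) else '')
s=st()
E
```

```text
Traceback (most recent call last):
  File "h.py", line 9, in w
    c=c or r.get_calibration(n); return rot(c['orientation'])@np.array(p)+np.array(c['origin'])
                                        ~~~~~~~~~~~~~~~~~~~~~~~~~~~~~~~~~^~~~~~~~~~~~~~~~~~~~~~
ValueError: operands could not be broadcast together with shapes (3,33250) (3,)
```

```bash
cat > chk.py <<'E'
from h import *
def cloud(c,d):
    f=192/np.tan(np.radians(c['fov_y'])/2); v,u=np.mgrid[0:384,0:512]
    X=(rot(c['orientation'])@np.stack([(u-c['cx'])/f*d,(v-c['cy'])/f*d,d]).reshape(3,-1)).T+c['origin']
    X=X[d.ravel()>0]; t=np.radians(-19); e=np.array([np.cos(t),np.sin(t)]); n=np.array([-e[1],e[0]])
    L=np.c_[(X[:,:2]-[.5738,.2135])@e,(X[:,:2]-[.5738,.2135])@n,X[:,2]]
    return L[(abs(L[:,0])<.125)&(abs(L[:,1])<.08)&(L[:,2]<.1)]
def report(L):
    for a in range(-90,95,12):
        m=(abs(L[:,0]-a/1000)<.004)&(abs(L[:,1])<.011)&(L[:,2]>.015)
        if m.any(): k=L[m]; print(a,m.sum(),'y',k[:,1].min().round(4),k[:,1].max().round(4),'z',np.median(k[:,2]).round(4))
    for s_ in (1,-1):
        j=L[(L[:,2]>.038)&(L[:,0]*s_>.04)]; print('catch',s_,len(j),*( [j.mean(0).round(4),j.min(0).round(4),j.max(0).round(4)] if len(j) else []))
E
python3 - <<'E'
from chk import *
q=np.load('c8.npz'); c=dict(r.get_calibration('wrist')); c['origin']=q['o']; c['orientation']=q['r']
report(cloud(c,q['d'])); st()
c=r.get_calibration('top'); p,d=r.capture('top'); print('top'); report(cloud(c,d))
E
```

```text
-54 116 y -0.011 0.011 z 0.0282
-42 168 y -0.0088 0.009 z 0.0289
-30 181 y -0.0096 0.0093 z 0.0289
-18 161 y -0.0095 0.0086 z 0.0287
-6 156 y -0.0094 0.009 z 0.0288
6 154 y -0.0093 0.0082 z 0.0287
18 136 y -0.0092 0.0085 z 0.0289
30 139 y -0.0102 0.0089 z 0.0287
42 133 y -0.0101 0.008 z 0.0288
54 152 y -0.01 0.011 z 0.0287
66 134 y -0.0099 0.0102 z 0.0285
78 91 y -0.0098 0.0104 z 0.0287
catch 1 170 [0.0653 0.0263 0.0694] [0.0555 0.0225 0.0392] [0.0748 0.0343 0.072 ]
catch -1 0
11.47 [0.6865 0.1745 0.1704] [178.85   1.66 162.14] [-1.1  0.2 -0.6] 0.0348
top
-90 10 y -0.0096 0.0033 z 0.0266
-78 20 y -0.0105 0.0079 z 0.0278
-66 20 y -0.0107 0.0079 z 0.027
-54 21 y -0.0106 0.0077 z 0.0267
-42 19 y -0.0104 0.0074 z 0.0269
-30 19 y -0.0107 0.0071 z 0.0272
-18 20 y -0.011 0.0079 z 0.0277
-6 18 y -0.0102 0.006 z 0.0277
6 21 y -0.011 0.0079 z 0.0277
18 19 y -0.0109 0.008 z 0.0268
30 19 y -0.011 0.0064 z 0.0264
42 18 y -0.0101 0.0071 z 0.0271
54 19 y -0.0108 0.0108 z 0.0269
66 19 y -0.011 0.0104 z 0.0263
78 12 y -0.0079 0.0072 z 0.0271
90 1 y 0.0009 0.0009 z 0.0285
catch 1 25 [0.0656 0.0245 0.0655] [0.056  0.0217 0.042 ] [0.0758 0.0284 0.0719]
catch -1 39 [-0.0643 -0.0293  0.0616] [-0.0739 -0.0353  0.042 ] [-0.055  -0.0236  0.0714]
```

The caliper lies flat and level: its top is about 28 mm up over the whole length, it is straight and centred, and both catches stand open. Next I'll shut the gripper and go outside the far catch.

```bash
cat >> h.py <<'E'
def loc(a=0):
    s=r.get_state(); t=np.radians(-19); e=np.array([np.cos(t),np.sin(t)]); n=np.array([-e[1],e[0]]); q=np.array(s['tcp_pos'][:2])-[.5738,.2135]
    print('tray frame mm',(1e3*np.array([q@e,q@n,s['tcp_pos'][2]])).round(1),s['eef_rot'].round(2) if hasattr(s['eef_rot'],'round') else s['eef_rot'])
E
python3 - <<'E'
from h import *
loc(); plan([.6597,.2632,.12],161,4)
E
```

```text
tray frame mm [ 1.194e+02 -1.000e-01  1.705e+02] [178.85   1.67 162.14]
[0.0132, 0.019, 0.0126] 0.29
[0.0133, 0.019, 0.0126] 0.29
[0.0134, 0.0189, 0.0126] 0.29
[0.0135, 0.0188, 0.0126] 0.29
```

send_rows(motion=[{"travel": [0.013, 0.019, 0.012], "spin": 0.3}, {"travel": [0.013, 0.019, 0.012], "spin": 0.3}, {"travel": [0.013, 0.019, 0.012], "spin": 0.3}, {"travel": [0.013, 0.019, 0.012], "spin": 0.3}, {"travel": [0, 0, 0], "spin": 0}], gripper=-1, squeeze=20)

```text
time_s: 11.93
tcp_pos: [0.6606, 0.2672, 0.1237]
eef_rot: [178.6, 1.8, 160.9]
contact_force: [-0.5, -1.1, -0.4]
gripper_width: 0.0073
```

```bash
python3 - <<'E'
from h import *
st(); loc(); plan([.6597,.2632,.052],161,3)
E
```

```text
11.93 [0.6606 0.2672 0.1237] [178.65   1.8  160.87] [-0.5 -1.1 -0.4] 0.0073
tray frame mm [ 64.6  79.  123.7] [178.65   1.8  160.87]
[-0.0001, -0.0014, 0.0239] -0.04
[-0.0001, -0.0014, 0.0239] -0.04
[-0.0001, -0.0014, 0.0239] -0.04
```

send_rows(motion=[{"travel": [0, 0, 0.025], "spin": 0}, {"travel": [0, 0, 0.025], "spin": 0}, {"travel": [0, 0, 0.015], "spin": 0}, {"travel": [0, 0, 0.004], "spin": 0}, {"travel": [0, 0, 0.001], "spin": 0}])

```text
time_s: 12.35
tcp_pos: [0.6616, 0.2722, 0.054]
eef_rot: [178.5, 1.9, 161.3]
contact_force: [-0.5, -0.1, 0.2]
gripper_width: 0.0004
```

send_rows(motion=[{"travel": [0, -0.006, 0], "spin": 0}, {"travel": [0, -0.005, 0], "spin": 0}, {"travel": [0, -0.004, 0], "spin": 0}])

```text
time_s: 12.6
tcp_pos: [0.6571, 0.2578, 0.0557]
eef_rot: [178.5, 2.0, 161.4]
contact_force: [-0.7, 0.8, -1.3]
gripper_width: 0.0003
```

```bash
python3 - <<'E'
from h import *
st(); loc()
E
```

```text
12.6 [0.6571 0.2578 0.0557] [178.46   2.01 161.4 ] [-0.7  0.8 -1.3] 0.0003
tray frame mm [64.4 69.  55.7] [178.46   2.01 161.4 ]
```

send_rows(motion=[{"travel": [0, -0.003, 0.003], "spin": 0}, {"travel": [0, -0.003, 0.002], "spin": 0}, {"travel": [0, -0.003, 0.001], "spin": 0}, {"travel": [0, -0.003, 0.001], "spin": 0}])

```text
time_s: 12.93
tcp_pos: [0.6547, 0.2449, 0.0518]
eef_rot: [178.2, 2.2, 161.3]
contact_force: [-0.4, -0.5, 0.0]
gripper_width: 0.0006
```

send_rows(motion=[{"travel": [0, -0.003, 0.001], "spin": 0}, {"travel": [0, -0.003, 0.0005], "spin": 0}])

```text
time_s: 13.1
tcp_pos: [0.6528, 0.2384, 0.0502]
eef_rot: [178.2, 2.2, 161.3]
contact_force: [0.9, -0.8, 0.0]
gripper_width: 0.0006
```

send_rows(motion=[{"travel": [0, -0.003, 0], "spin": 0}, {"travel": [0, -0.003, 0], "spin": 0}])

```text
time_s: 13.27
tcp_pos: [0.6516, 0.2344, 0.05]
eef_rot: [178.0, 2.3, 161.3]
contact_force: [1.0, 8.9, -2.3]
gripper_width: 0.0004
```

send_rows(motion=[{"travel": [0, -0.003, 0], "spin": 0}, {"travel": [0, -0.003, 0], "spin": 0}])

```text
time_s: 13.43
tcp_pos: [0.6512, 0.2327, 0.0502]
eef_rot: [177.5, 2.4, 161.3]
contact_force: [0.3, 8.1, -0.9]
gripper_width: 0.0002
```

```bash
python3 - <<'E'
from h import *
st(); loc()
E
```

```text
13.43 [0.6512 0.2327 0.0502] [177.52   2.44 161.34] [ 0.3  8.1 -0.9] 0.0002
tray frame mm [66.9 43.4 50.2] [177.52   2.44 161.34]
```

send_rows(motion=[{"travel": [0, -0.005, 0], "spin": 0}, {"travel": [0, -0.005, 0], "spin": 0}])

```text
time_s: 13.6
tcp_pos: [0.6503, 0.2279, 0.0507]
eef_rot: [177.1, 2.6, 161.4]
contact_force: [1.2, 6.9, -1.2]
gripper_width: 0.0008
```

send_rows(motion=[{"travel": [0, -0.005, 0], "spin": 0}, {"travel": [0, -0.005, 0], "spin": 0}])

```text
time_s: 13.77
tcp_pos: [0.649, 0.2217, 0.0513]
eef_rot: [176.7, 2.8, 161.5]
contact_force: [1.5, 2.7, 0.6]
gripper_width: 0.0003
```

```bash
python3 - <<'E'
from h import *
st(); loc()
E
```

```text
13.77 [0.649  0.2217 0.0513] [176.7    2.85 161.52] [1.5 2.7 0.6] 0.0003
tray frame mm [68.5 32.2 51.3] [176.7    2.85 161.52]
```

send_rows(motion=[{"travel": [0.001, -0.005, 0.001], "spin": 0}, {"travel": [0.001, -0.005, 0.001], "spin": 0}])

```text
time_s: 13.93
tcp_pos: [0.6445, 0.213, 0.0491]
eef_rot: [176.6, 2.9, 161.6]
contact_force: [-0.9, 0.4, -0.4]
gripper_width: 0.0008
```

send_rows(motion=[{"travel": [0.001, -0.004, 0], "spin": 0}, {"travel": [0, -0.003, 0], "spin": 0}])

```text
time_s: 14.1
tcp_pos: [0.6397, 0.2045, 0.0478]
eef_rot: [176.8, 2.8, 161.5]
contact_force: [-0.6, 0.8, -0.6]
gripper_width: 0.0004
```

```bash
python3 - <<'E'
from chk import *
from h import loc
st(); loc(); c=r.get_calibration('top'); p,d=r.capture('top'); report(cloud(c,d)[:]) if 0 else None
E
```

```text
14.1 [0.6397 0.2045 0.0478] [176.77   2.81 161.54] [-0.6  0.8 -0.6] 0.0004
tray frame mm [65.2 12.9 47.8] [176.77   2.81 161.54]
```

The force dropped to zero once past centre, so the far catch has snapped over. I'll go up and around to the near catch.

send_rows(motion=[{"travel": [0, 0, -0.03], "spin": 0}, {"travel": [0, 0, -0.035], "spin": 0}, {"travel": [0, 0, -0.035], "spin": 0}, {"travel": [0.02, -0.014, 0], "spin": 0}, {"travel": [0.026, -0.018, 0], "spin": 0}])

```text
time_s: 14.57
tcp_pos: [0.58, 0.1817, 0.1441]
eef_rot: [177.2, 2.6, 161.4]
contact_force: [-0.4, 1.0, -0.2]
gripper_width: 0.0003
```

send_rows(motion=[{"travel": [0.026, -0.018, 0], "spin": 0}, {"travel": [0.026, -0.018, 0], "spin": 0}, {"travel": [0.02, -0.015, 0], "spin": 0}, {"travel": [0, -0.005, 0], "spin": 0}, {"travel": [0, 0, 0], "spin": 0}])

```text
time_s: 14.98
tcp_pos: [0.4858, 0.1465, 0.1388]
eef_rot: [177.2, 2.6, 161.3]
contact_force: [0.0, 0.1, 0.4]
gripper_width: 0.0007
```

```bash
python3 - <<'E'
from chk import *
st(); loc(); c=r.get_calibration('top'); p,d=r.capture('top'); report(cloud(c,d)); loc(); plan([.4879,.1638,.052],161,4)
E
```

```text
14.98 [0.4858 0.1465 0.1388] [177.18   2.58 161.29] [0.  0.1 0.4] 0.0007
tray frame mm [-61.4 -92.  138.8] [177.18   2.58 161.29]
18 16 y -0.0105 0.0073 z 0.0277
30 18 y -0.0096 0.0064 z 0.0268
42 19 y -0.0109 0.0074 z 0.0271
54 20 y -0.0102 0.0108 z 0.0275
66 21 y -0.0103 0.0101 z 0.0329
78 12 y -0.0081 0.011 z 0.0273
90 1 y 0.0018 0.0018 z 0.0248
catch 1 1 [ 0.0735 -0.0051  0.0382] [ 0.0735 -0.0051  0.0382] [ 0.0735 -0.0051  0.0382]
catch -1 0
tray frame mm [-61.2 -91.7 138.8] [177.18   2.57 161.26]
[0.0009, 0.0042, 0.0217] 0.06
[0.0009, 0.0042, 0.0217] 0.06
[0.001, 0.0042, 0.0217] 0.06
[0.001, 0.0042, 0.0217] 0.06
```

The depth image confirms the far catch is down across the caliper (top about 33 mm). Now the near catch.

send_rows(motion=[{"travel": [0.001, 0.003, 0.022], "spin": 0}, {"travel": [0.001, 0.003, 0.025], "spin": 0}, {"travel": [0.001, 0.003, 0.025], "spin": 0}, {"travel": [0.001, 0.003, 0.01], "spin": 0}, {"travel": [0, 0.003, 0.003], "spin": 0}])

```text
time_s: 15.45
tcp_pos: [0.4993, 0.1685, 0.0547]
eef_rot: [176.8, 2.9, 161.2]
contact_force: [-0.1, -0.4, 0.2]
gripper_width: 0.0003
```

```bash
python3 - <<'E'
from h import *
st(); loc()
E
```

```text
15.45 [0.4993 0.1685 0.0547] [176.8    2.93 161.17] [-0.1 -0.4  0.2] 0.0003
tray frame mm [-55.8 -66.8  54.7] [176.8    2.93 161.17]
```

send_rows(motion=[{"travel": [0.006, 0.003, 0.002], "spin": 0}, {"travel": [0.004, 0.003, 0.002], "spin": 0}, {"travel": [0, 0.003, 0.001], "spin": 0}])

```text
time_s: 15.7
tcp_pos: [0.4942, 0.1817, 0.0484]
eef_rot: [176.9, 2.9, 161.1]
contact_force: [-0.6, 0.3, 0.3]
gripper_width: 0.0003
```

```bash
python3 - <<'E'
from h import *
st(); loc()
E
```

```text
15.7 [0.4942 0.1817 0.0484] [176.93   2.89 161.11] [-0.6  0.3  0.3] 0.0003
tray frame mm [-64.9 -56.   48.4] [176.93   2.89 161.11]
```

send_rows(motion=[{"travel": [0, 0.003, -0.002], "spin": 0}, {"travel": [0, 0.003, 0], "spin": 0}, {"travel": [0, 0.003, 0], "spin": 0}])

```text
time_s: 15.95
tcp_pos: [0.4977, 0.1918, 0.0526]
eef_rot: [176.9, 3.0, 161.2]
contact_force: [-0.7, -7.5, -4.7]
gripper_width: 0.0002
```

send_rows(motion=[{"travel": [0, 0.004, 0], "spin": 0}, {"travel": [0, 0.004, 0], "spin": 0}])

```text
time_s: 16.12
tcp_pos: [0.4981, 0.1964, 0.0527]
eef_rot: [177.2, 2.8, 161.1]
contact_force: [-0.3, -7.4, -0.3]
gripper_width: 0.0004
```

```bash
python3 - <<'E'
from h import *
st(); loc()
E
```

```text
16.12 [0.4981 0.1964 0.0527] [177.21   2.8  161.12] [-0.3 -7.4 -0.3] 0.0004
tray frame mm [-66.  -40.8  52.7] [177.21   2.8  161.12]
```

send_rows(motion=[{"travel": [0, 0.005, 0.001], "spin": 0}, {"travel": [0, 0.005, 0.001], "spin": 0}])

```text
time_s: 16.28
tcp_pos: [0.4997, 0.2028, 0.0511]
eef_rot: [177.5, 2.7, 161.0]
contact_force: [-1.0, -4.3, 0.5]
gripper_width: 0.0001
```

send_rows(motion=[{"travel": [0, 0.005, 0], "spin": 0}, {"travel": [0, 0.005, 0], "spin": 0}])

```text
time_s: 16.45
tcp_pos: [0.502, 0.2108, 0.0515]
eef_rot: [177.7, 2.6, 161.0]
contact_force: [1.0, -1.1, 0.4]
gripper_width: 0.0007
```

send_rows(motion=[{"travel": [0, 0.004, 0], "spin": 0}, {"travel": [0, 0.004, 0], "spin": 0}])

```text
time_s: 16.62
tcp_pos: [0.5059, 0.2204, 0.0528]
eef_rot: [177.5, 2.7, 161.0]
contact_force: [1.5, 0.3, -0.5]
gripper_width: 0.0004
```

```bash
python3 - <<'E'
from h import *
st(); loc()
E
```

```text
16.62 [0.5059 0.2204 0.0528] [177.55   2.68 160.97] [ 1.5  0.3 -0.5] 0.0004
tray frame mm [-66.4 -15.6  52.8] [177.55   2.68 160.97]
```

Force is zero again. I'll retract up and away from the tray, then check.

send_rows(motion=[{"travel": [0, 0.002, -0.03], "spin": 0}, {"travel": [0, 0, -0.04], "spin": 0}, {"travel": [0, -0.01, -0.04], "spin": 0}, {"travel": [0, -0.04, -0.01], "spin": 0}, {"travel": [0, -0.04, 0], "spin": 0}])

```text
time_s: 17.03
tcp_pos: [0.4754, 0.142, 0.1748]
eef_rot: [177.4, 2.9, 161.4]
contact_force: [0.0, -1.3, -1.6]
gripper_width: -0.0001
```

send_rows(motion=[{"travel": [0, -0.04, 0], "spin": 0}, {"travel": [0, -0.04, 0], "spin": 0}, {"travel": [0, -0.04, 0], "spin": 0}, {"travel": [0, -0.04, 0], "spin": 0}, {"travel": [0, -0.02, 0], "spin": 0}])

```text
time_s: 17.45
tcp_pos: [0.419, -0.0315, 0.1713]
eef_rot: [176.6, 3.6, 161.8]
contact_force: [0.3, -0.2, -0.4]
gripper_width: 0.0007
```

```bash
python3 - <<'E'
from chk import *
st(); c=r.get_calibration('top'); p,d=r.capture('top'); report(cloud(c,d))
cv2.imwrite('pics/t9.png',np.hstack([cv2.resize(p[120:240,140:220],None,fx=5,fy=5,interpolation=cv2.INTER_CUBIC),cv2.resize(p[70:320,80:246],None,fx=2.4,fy=2.4)]))
for t in ['bowl','flask','elevator']: print(t,[(np.round(w('top',q['at'],c),3),round(q['conf'],2)) for q in r.pinpoint('top',t)])
E
```

```text
17.45 [ 0.419  -0.0315  0.1713] [176.61   3.62 161.76] [ 0.3 -0.2 -0.4] 0.0007
-90 11 y -0.0093 0.0079 z 0.0262
-78 20 y -0.0104 0.0107 z 0.028
-66 18 y -0.0109 0.0074 z 0.0342
-54 21 y -0.0108 0.0106 z 0.0283
-42 19 y -0.0106 0.007 z 0.0281
-30 19 y -0.011 0.0069 z 0.0274
-18 19 y -0.0108 0.0077 z 0.0274
-6 18 y -0.0103 0.0059 z 0.0286
6 18 y -0.0109 0.0073 z 0.0276
18 18 y -0.0095 0.0075 z 0.0271
30 17 y -0.0095 0.0074 z 0.0267
42 19 y -0.0109 0.0065 z 0.0278
54 20 y -0.0105 0.0104 z 0.0277
66 19 y -0.0105 0.0092 z 0.0336
78 13 y -0.0082 0.0066 z 0.0271
90 1 y 0.0012 0.0012 z 0.0275
catch 1 0
catch -1 3 [-0.0644 -0.0221  0.0385] [-0.0669 -0.0357  0.0382] [-0.0621  0.0044  0.0388]
bowl []
flask [(array([0.279, 0.399, 0.004]), 0.68)]
elevator [(array([0.28 , 0.402, 0.005]), 0.29)]
```

View pics/t9.png

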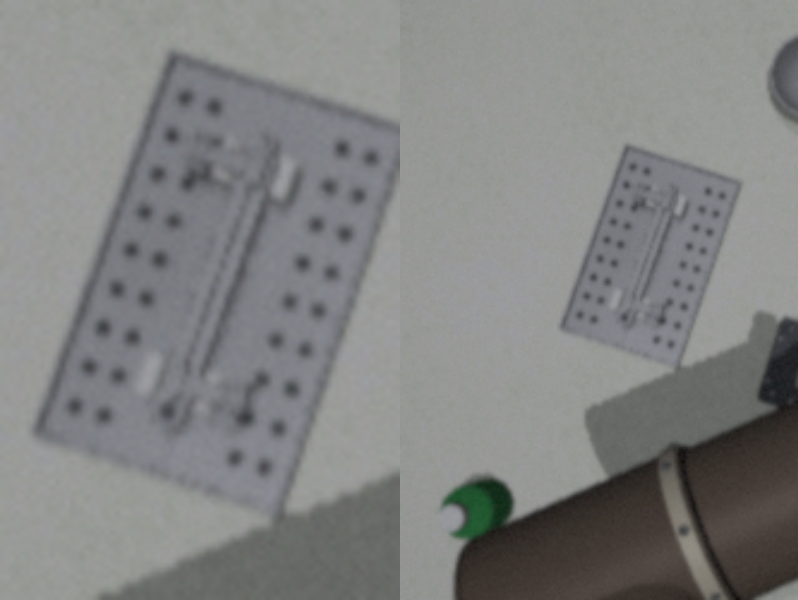

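The picture shows both catches lying across the caliper, at about (235,165) and (205,400) in the left crop. The bystanders in view have not moved. Handing in.

```bash
python3 - <<'E'
from h import *
print(r.close_job())
E
```

```text
the job is handed in; nothing more can be done
None
```

The caliper is folded and lies flat in both saddles with both catches snapped down across it. I handed the job in just after 17.5 s on the robot's clock. Close-out gives no verdict, so the result rests on the checks below.

**What I did:** I squeezed the caliper shut near its hinge, gripped it again at its middle and lowered it into the channel. A depth check then showed it home with both catches still open. I pushed the far catch over, then the near one, and drew the arm clear.

**Last checks (top camera depth and picture):**
- **Caliper:** its top measured about 27–28 mm above the bench along its whole length, where 28 mm is home. It was straight, and centred to within a few millimetres.
- **Catches:** both lie level across the caliper, with tops at about 34 mm.
- **Push force:** readings were about 9 N at most and fell to zero past centre. I sampled the force only at the end of each move, so a brief higher peak could have been missed.

**What I could not confirm:**
- The last detector run missed the bowl and reported a false hit on the flask for the hand instrument.
- The flask measured within about 4 mm of where it started. In the last picture the bowl is only partly in view and the hand instrument is out of view, so I did not measure either of them. I felt no unexpected contact during the moves.

The tool picked up 2–4 degrees of tilt along the way, which did not affect the result.

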